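Send the round sachet cup down the serving rail

TASK

Take the roller hanger that carries the round cup (leave the one with the square tray where it stands) and hook it over the sloped bar of the serving rail near the bar's high end, both wheels on the bar. Let go there, so that it rolls down by itself, without being pushed or guided, to the stop plate at the low end, and is left hanging there at rest.

Things in the scene. Friction and masses are not known exactly. Their poses are not given: they have to be found in the camera images.
- cup_hanger: C-shaped dark steel hanger, white round cup, 0.4 kg, upright. Origin: at its foot, under wheels and grip; z up, C opens to +x, rolls along y. All mm: two wheels at y -20 and +20 under the top plate: groove bottom z 95, flanges down to z 88, groove 12 wide, mouth 22. Cup rim z 45; spine at x -40. Bar enters from +x between z 45 and 88, then lower. Grip: white post 22 square, x=y=0, z 128-178.
- tray_hanger: Bystander, stays put: same hanger, origin, axes and sizes, but a square tray 84 x 84 mm where the other has a round cup 84 mm wide (rims z 45 mm). On both, in mm: base about 92 wide, x -40 to +53; spine plate 5 x 50; top plate z 122-128, x -42 to +14, y -42 to +42; wheels turn freely, flange radius 16, groove radius 9.
- rail_load (a point): Place to hang: point on the top edge of the fixed rail's bar near its high end, mid thickness, 165 mm above the counter. Steel bar on edge, 6 mm thick, 18 mm high, free at the sides and below. Rail axes: z vertical, y level along the bar to the low end, x across it, away from the robot. Falls 7 degrees to +y. Posts under the ends, 86 mm behind this point and 325 mm ahead.
- rail_stop (a point): Point on the same top edge at the face of the stop plate (36 mm wide, 40 mm above the bar) at the low end, 320 mm down the bar from rail_load, 126 mm above the counter; same axes. A hanger let go rolls here at about 0.1 m/s, in 2 to 4 s; home, its top plate meets the stop and its origin lies 53 mm before this point in y and 89 mm below it, leaning 7 degrees.
Mind the look-alikes: they are no part of the job. Leave any blue, pink or purple look-alike of the cup_hanger alone.

How it is judged:
By the outcome, as a careful person would: the job done as asked, in the order asked, and still so for the second after the job is handed in, with the robot touching nothing.
It also fails if it takes over 50 s, if anything falls off the work surface, if the arm or the gripper's body presses on something with over 40 N, if the wrist force passes 120 N, or if a joint passes its speed limit or range.

ROBOT

A 6-joint arm with a two-finger parallel gripper is mounted at the origin on the work surface. World frame = base frame: x ahead of the robot, y to its left, z up, the work surface at z = 0. Lengths are in m, angles in degrees, forces in N, time in s.
With the tool pointing down it reaches from about 0.3 to 0.75 m from the base axis. Payload 8.5 kg.
Tool frame: the origin (TCP) lies midway between the tips of the shut fingers; the grasp point (between the pads) lies 19 mm behind it (env.tcp_to_grasp is the z of the grasp point in the tool frame, in m); z points along the fingers, y is the line along which they close (so a half turn about z gives the same grasp; the last joint's range is limited). The gripper opens to 85 mm and grips with 20 to 120 N. Pads are 22 mm wide; open, the fingers measure 114 mm over their backs; the gripper's body (76 mm by 85 mm) begins 54 mm behind the grasp point. The pads swing forward as they close: fully open they stand 13 mm farther back than shut.
Start: joints at [57.107, 21.807, 74.336, -0, 83.858, -12.336], TCP at [0.193, 0.515, 0.231] pointing down, gripper open.
Joint ranges: [-178.18, 178.18], [-50.72, 133.34], [12.68, 142.11], [-81.47, 261.47], [9.98, 163.14], [-165.26, 165.26]. Speed limits (degrees/s): [136.94, 136.94, 180, 180, 180, 180].

INTERFACE

Orientations are given as a 3x3 rotation matrix whose columns are the frame's x, y, z axes.
In Python, from rig import env, imaging, job, models gives the robot as it stands. The module is installed in compiled form; this text tells all that it offers.
- The arm moves only by the tool jog_arm, never from a script. Its argument "plan" is text: rows parted by semicolons, each of 7 numbers parted by spaces: the turn, a rotation vector about the tool's x, y, z in degrees, then the shift along the tool's x, y, z in cm, then the closure in counts, from 0 (fully open) to 255 (shut). In form: rx ry rz x y z claw; .... A call has 1 to 10 rows; each row shifts and turns the commanded pose from where the row before left it, along the tool's axes as they then stand; what a row does not reach is not made up. A row lasts 1/12 s, in which the tool goes at most 41.7 mm and 7.16 degrees, less where a joint would pass 70% of its speed; a pose out of reach is approached as far as the arm can. A call with a gripper value outside its range is refused whole. The fingers move at their own pace and stop on an object; "grip_force" is the grip in N (left out, the last holds). Time passes only in rows, so rows that do not move let the fingers close. It gives the time, the measured TCP pose, the force, the opening and the grip force at its end, in the units of the state.
- env.observe(): the state, without advancing time (a new reading comes with each control period).
- imaging.get_image(name): name is "scene" or "top" or "wrist"; returns a dict with "pixels" (400x640x3 uint8, red, green, blue), "depth" (400x640 float32, m along the optical axis (not along the pixel's ray), 0 where there is no reading), "fov_y" (degrees; the focal length in pixels is half the picture's height over the tangent of half this angle, whatever the lens; pixels are square), "cx", "cy" (the principal point, pixels), "world_from_camera" (4x4, takes a point from camera to world coordinates). Camera axes: x right, y down, z forward; pixel columns grow to the right and rows downward; lengths in m; the calibration is good to about 2 mm. A picture is of the moment at which its call begins.
- job.close_job(): hands the job in; it is judged then, once.
Trained networks look in the newest picture that a camera, given by its name, has taken for a name from the list of things; names that differ only in an ending like _2 or _b are one class to them, and where a whole thing is asked for, a point or a joint stands for the part that bears it (a point fixed in the world has none). Each returns a list of dicts, best first, with "confidence" (0 to 1); they miss things now and then, are a little off and sometimes report something else, mostly with a low value. They report only what shows in the picture. A call takes as long as a camera call. They do not tell look-alikes from the thing itself.
- models.outline_of(camera, query): "region" (400x640 bool, what is visible of it) and "bbox" ([centre column, centre row, width, height] in pixels, round what is visible of it).
- models.tip_of(camera, query): "at" ([column, row] in pixels: a listed point, or the origin of a listed thing).
The state is a dict: "time_s": time; "q": joint angles; "qvel": joint speeds; "joint_efforts": joint torques, N m; "position": TCP position; "tool_rot": TCP orientation; "ft_force": force on the tool from outside, world axes, zero at the start; "wrist_torque": the same for the moment, N m; "grip_width": finger opening in m; "gripper_force": force on a finger pad.
Only numpy, scipy, OpenCV 4.12 (cv2) and the standard library are available. Lean on these libraries where they do the work, as an engineer would, in place of code of your own. Each camera call takes 0.05 s, during which the arm holds its last target. There are 200 camera calls.

## Working session

There is one attempt and no reset: what is moved stays moved. The work goes in short steps, Python scripts to look and compute and a tool call to move; the robot and the scene stay as the last step left them, time stands still between calls to the robot, and variables do not carry over. Pictures are saved under pics/ and viewed, at most 10 in all, crops included, and the job is handed in when it is done.

Besides the shell and the picture viewer there is one more tool, called after "Request:" as a command line: name --argument value ..., lists and objects as JSON in quotes. jog_arm: Moves the arm, as the interface text tells. Its arguments: {"type":"object","properties":{"plan":{"type":"string"},"grip_force":{"type":"number"}},"required":["plan"]}

```bash
mkdir -p pics
cat > h.py <<'E'
import numpy as np, cv2
from rig import env, imaging, job, models
def deproj(im,u,v,d):
    f=200/np.tan(np.radians(im["fov_y"]/2))
    p=np.array([(u-im["cx"])*d/f,(v-im["cy"])*d/f,d,1.0]); return (im["world_from_camera"]@p)[:3]
def cloud(im):
    v,u=np.mgrid[:400,:640]; d=im["depth"].astype(float); f=200/np.tan(np.radians(im["fov_y"]/2))
    P=np.stack([(u-im["cx"])*d/f,(v-im["cy"])*d/f,d,np.ones_like(d)],-1)
    return (P@im["world_from_camera"].T)[...,:3]
def save(im,n): cv2.imwrite(f"pics/{n}.png",cv2.cvtColor(im,cv2.COLOR_RGB2BGR))
def ray(im,u,v,z):
    a=deproj(im,u,v,.1);b=deproj(im,u,v,1.); return a+(b-a)*(z-a[2])/(b[2]-a[2])
E
python3 - <<'E'
from h import *
np.set_printoptions(precision=3,suppress=True)
s=env.observe(); print(s["time_s"],s["position"],s["tool_rot"],s["ft_force"])
ims=[]
for c in ("scene","top"):
    im=imaging.get_image(c); save(im["pixels"],c+"0"); C=cloud(im)
    for q in ("cup_hanger","tray_hanger"):
        for r in models.outline_of(c,q): 
            pts=C[r["region"]&(im["depth"]>0)]
            print(c,q,round(r["confidence"],2),np.round(r["bbox"]),np.median(pts,0),im["pixels"][r["region"]].mean(0))
    for q in ("cup_hanger","tray_hanger","rail_load","rail_stop"):
        for r in models.tip_of(c,q):
            u,v=r["at"]; z={"rail_load":.165,"rail_stop":.126}.get(q,0)
            print(c,q,"tip",round(r["confidence"],2),np.round(r["at"],1),ray(im,u,v,z))
E
```

```text
0.0 [0.193 0.515 0.231] [[-0.936  0.351 -0.001]
 [ 0.351  0.936 -0.001]
 [ 0.    -0.001 -1.   ]] [-0.524  0.018  0.246]
scene cup_hanger 0.8 [336. 209.  46.  69.] [0.473 0.074 0.046] [71.045 69.619 64.346]
scene cup_hanger 0.62 [428. 280.  48.  53.] [0.654 0.237 0.127] [53.302 22.628 66.551]
scene cup_hanger 0.57 [243. 168.  43.  63.] [ 0.362 -0.13   0.1  ] [15.688 30.469 67.859]
scene tray_hanger 0.81 [433. 194.  53.  68.] [0.452 0.291 0.041] [70.145 68.754 63.224]
scene cup_hanger tip 0.98 [336.5 222.2] [0.473 0.076 0.   ]
scene cup_hanger tip 0.96 [244.4 182.9] [ 0.351 -0.144  0.   ]
scene cup_hanger tip 0.9 [372.5 160.8] [0.307 0.18  0.   ]
scene cup_hanger tip 0.56 [423.5 287.2] [0.642 0.255 0.   ]
scene tray_hanger tip 0.56 [425.3 207.5] [0.448 0.292 0.   ]
scene tray_hanger tip 0.4 [358.9 291.5] [0.643 0.112 0.   ]
scene rail_load tip 0.88 [195.3 248.5] [ 0.587 -0.203  0.165]
scene rail_stop tip 0.94 [359.7 289.3] [0.673 0.102 0.126]
top cup_hanger 0.92 [418. 275.  46.  46.] [ 0.354 -0.126  0.128] [19.432 43.992 89.387]
top cup_hanger 0.84 [271. 300.  61.  60.] [0.307 0.172 0.126] [110.486  69.183  79.857]
top cup_hanger 0.79 [320. 220.  44.  42.] [0.463 0.073 0.128] [69.464 68.995 68.807]
top cup_hanger 0.66 [239. 141.  47.  56.] [0.633 0.241 0.126] [54.701 24.996 63.756]
top tray_hanger 0.83 [217. 229.  55.  49.] [0.444 0.287 0.126] [70.027 69.151 67.714]
top cup_hanger tip 0.95 [413.1 271.9] [ 0.349 -0.139  0.   ]
top cup_hanger tip 0.88 [245.8 150.8] [ 0.633  0.244 -0.   ]
top cup_hanger tip 0.87 [275.2 289.7] [0.312 0.175 0.   ]
top cup_hanger tip 0.61 [320.3 221. ] [0.467 0.071 0.   ]
top tray_hanger tip 0.91 [223.4 233.3] [0.441 0.294 0.   ]
top rail_load tip 0.96 [465.1 153.2] [ 0.588 -0.22   0.165]
top rail_stop tip 0.63 [305.3 117.3] [0.676 0.098 0.126]
```

View pics/scene0.png

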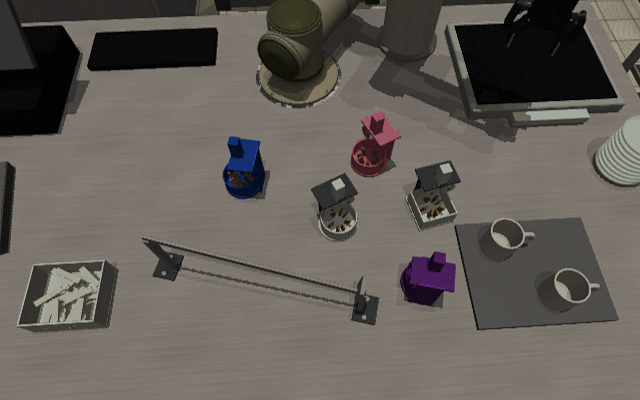

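View pics/top0.png

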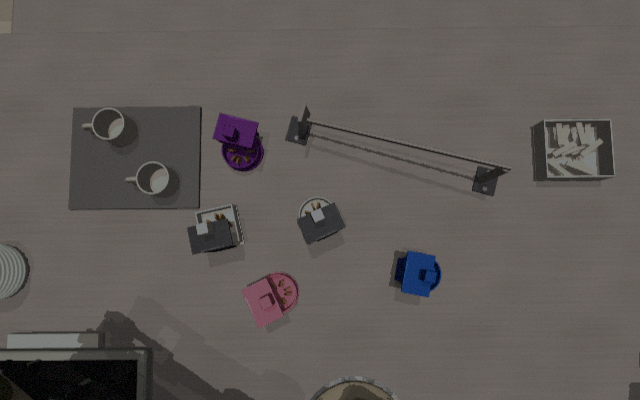

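Candidates for cup_hanger, all in the scene picture: dark steel with round white cup at (336,209), blue (243,168), pink (375,145), purple (428,280), and dark steel with square tray at (433,194). The first fits, because it is the only dark-steel hanger with a round white cup. In the top picture it is at (320,220), and the tray is at (217,229). I'll confirm this in a crop and measure the poses.

Run:
```python
from h import *
np.set_printoptions(precision=4,suppress=True)
out=[]
for c in ("scene","top"):
    im=imaging.get_image(c); C=cloud(im); px=im["pixels"]
    k=dict(scene=(280,150,200,110),top=(190,180,180,110))[c]
    x,y,w,h=k; out.append(cv2.resize(px[y:y+h,x:x+w],(600,300 if c=="top" else 300),interpolation=cv2.INTER_CUBIC))
    near=(np.hypot(C[...,0]-.465,C[...,1]-.073)<.08)&(im["depth"]>0)
    pl=near&(abs(C[...,2]-.128)<.006); po=near&(C[...,2]>.165)&(C[...,2]<.19)
    r=cv2.minAreaRect((C[pl][:,:2]*1000).astype(np.float32)); print(c,"plate",pl.sum(),r, "post",po.sum(),C[po].mean(0), cv2.minAreaRect((C[po][:,:2]*1000).astype(np.float32)))
    # bar
    A=np.array([.588,-.215]);B=np.array([.675,.10]);u=(B-A)/np.linalg.norm(B-A)
    d=C[...,:2]-A; s=d@u; t=d@np.array([u[1],-u[0]])
    zt=.165-s*np.tan(np.radians(7))
    m=(s>-.05)&(s<.30)&(abs(t)<.03)&(abs(C[...,2]-zt)<.02)&(im["depth"]>0)
    m2=m&(C[...,2]>zt-.008)
    P=C[m2]; v=cv2.fitLine(P[:,:2].astype(np.float32),cv2.DIST_HUBER,0,.001,.001).ravel()
    print("bar",m2.sum(),v,np.degrees(np.arctan2(v[1],v[0])),"z resid",np.percentile(C[m][:,2]-zt[m],[5,50,95]))
    all_=(s>-.2)&(s<.45)&(abs(t)<.02)&(C[...,2]>.1); print("s range",np.percentile(s[all_],[0,1,99,100]))
    tall=(abs(s-.325)<.06)&(abs(t)<.04)&(C[...,2]>.14); print("stop",tall.sum(),C[tall].min(0) if tall.any() else 0,C[tall].max(0) if tall.any() else 0, np.median(C[tall],0))
save(np.vstack(out),"crop1")
```

```text
scene plate 717 ((456.2483215332031, 68.84024810791016), (57.61115646362305, 84.3921127319336), 24.510000228881836) post 136 [0.4716 0.0742 0.1759] ((469.61444091796875, 74.53215789794922), (22.956424713134766, 21.951807022094727), 25.407371520996094)
bar 774 [ 0.2766  0.961   0.6103 -0.1248] 73.94546 z resid [-0.0152 -0.0014  0.0019]
s range [-0.0935 -0.0903  0.3397  0.3427]
stop 136 [0.6574 0.0949 0.1403] [0.693  0.1137 0.167 ] [0.677  0.1032 0.1634]
top plate 1012 ((456.6687927246094, 67.4349136352539), (56.38859176635742, 83.97362518310547), 24.392629623413086) post 129 [0.4691 0.073  0.1779] ((469.1361389160156, 73.44257354736328), (21.481887817382812, 21.525768280029297), 25.497743606567383)
bar 672 [ 0.2772  0.9608  0.6044 -0.1398] 73.90727 z resid [-0.0152 -0.0009  0.0029]
s range [-0.0955 -0.0928  0.3338  0.3414]
stop 136 [0.6569 0.093  0.1402] [0.6927 0.1125 0.1694] [0.6739 0.1022 0.1631]
```

View pics/crop1.png

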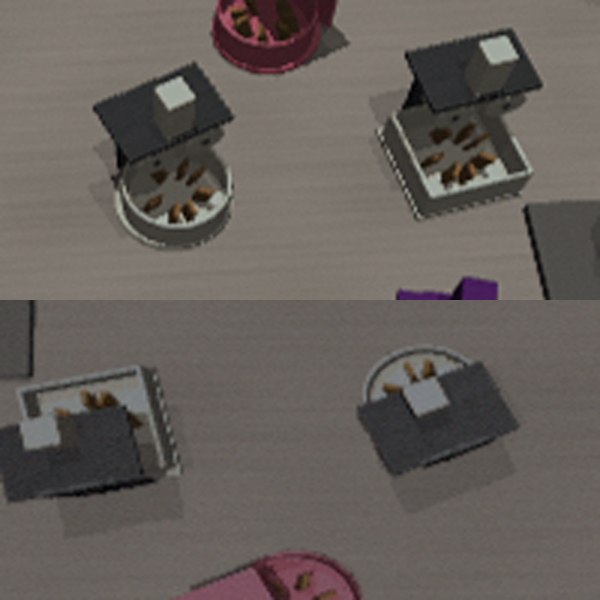

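The crop confirms it: the round white cup with a dark top plate is the left hanger in the scene half of the crop at (170,140), and the square tray is at (460,130). The cup hanger's origin is about (0.469, 0.0735) with yaw 24.4°. The bar's yaw is 73.9° and rail_load is about (0.585, -0.210). I'll turn the tool and move above it.

Request:
jog_arm --plan "0 0 6.43 0 0 0 0;0 0 6.43 0 0 0 0;0 0 6.43 0 0 0 0;0 0 6.43 0 0 0 0;0 0 6.43 0 0 0 0;0 0 6.43 0 0 0 0;0 0 6.43 0 0 0 0;0 0 0 -2 0.3 0 0;0 0 0 -3.5 0.4 0 0;0 0 0 -3.5 0.4 0 0" --grip_force 60

```text
time_s: 1.63
position: [0.2404, 0.4369, 0.2311]
tool_rot: [[-0.415, 0.91, -0.0], [0.91, 0.415, -0.0], [-0.0, -0.0, -1.0]]
ft_force: [0.9, -0.2, -0.2]
grip_width: 0.0852
gripper_force: 0.0
```

Request:
jog_arm --plan "0 0 0 -3.5 0.5 0 0;0 0 0 -3.5 0.5 0 0;0 0 0 -3.5 0.5 0 0;0 0 0 -3.5 0.5 0 0;0 0 0 -3.5 0.5 0 0;0 0 0 -3.5 0.5 0 0;0 0 0 -3.5 0.5 0 0;0 0 0 -3.5 0.5 0 0;0 0 0 -3.5 0.5 0 0;0 0 0 -3.5 0.5 0 0"

```text
time_s: 2.47
position: [0.4313, 0.1379, 0.2315]
tool_rot: [[-0.413, 0.911, 0.001], [0.911, 0.413, 0.0], [-0.0, 0.001, -1.0]]
ft_force: [0.8, 1.1, 0.3]
grip_width: 0.0853
gripper_force: 0.0
```

Request:
jog_arm --plan "0 0 0 -3.5 0.3 0 0;0 0 0 -3 0.3 0 0;0 0 0 0 0 0 0;0 0 0 0 0 0 0"

```text
time_s: 2.8
position: [0.4634, 0.0818, 0.2311]
tool_rot: [[-0.411, 0.912, -0.0], [0.912, 0.411, 0.0], [0.0, -0.0, -1.0]]
ft_force: [-0.6, 0.3, -0.5]
grip_width: 0.0855
gripper_force: 0.0
```

Run:
```python
from h import *
np.set_printoptions(precision=4,suppress=True)
s=env.observe(); p=np.array(s["position"]);R=np.array(s["tool_rot"]); print(p,env.tcp_to_grasp)
im=imaging.get_image("wrist"); C=cloud(im); save(im["pixels"],"w1")
near=(np.hypot(C[...,0]-.469,C[...,1]-.0735)<.035)&(im["depth"]>0)
for lo,hi in ((.172,.185),(.122,.134)):
    m=near&(C[...,2]>lo)&(C[...,2]<hi); 
    if m.sum()>20: print(m.sum(),np.median(C[m],0),cv2.minAreaRect((C[m][:,:2]*1000).astype(np.float32)))
print("delta tool",R.T@(np.array([.469,.0735,.136])-p))
```

```text
[0.4634 0.0818 0.2311] -0.0187
1060 [0.4687 0.0758 0.1772] ((469.2001953125, 74.75495910644531), (21.524009704589844, 21.73381996154785), 24.139429092407227)
2693 [0.4537 0.0801 0.1275] ((459.7220153808594, 69.5137710571289), (48.634586334228516, 69.68681335449219), 22.83623695373535)
delta tool [-0.0099  0.0017  0.0951]
```

View pics/w1.png

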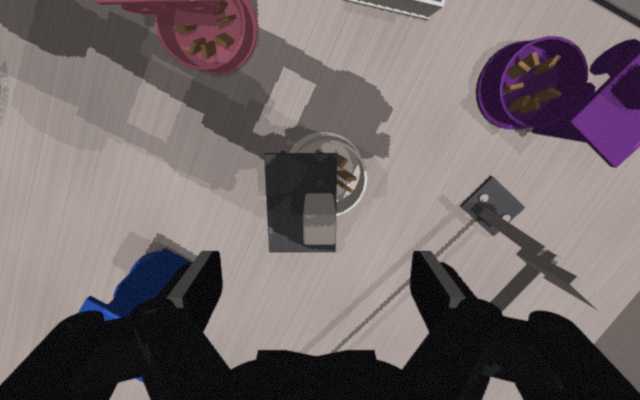

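The wrist picture shows the white post at (320,220), square to the fingers, with the round cup at (340,170). I'll go down and grip.

Request:
jog_arm --plan "0 0 0 -0.9 0.2 0 0;0 0 0 0 0 2.5 0;0 0 0 0 0 2.5 0;0 0 0 0 0 2.5 0;0 0 0 0 0 1.9 0;0 0 0 0 0 0 0;0 0 0 0 0 0 0"

```text
time_s: 3.43
position: [0.4684, 0.076, 0.1374]
tool_rot: [[-0.415, 0.91, -0.001], [0.91, 0.415, 0.0], [0.001, -0.001, -1.0]]
ft_force: [-0.5, 0.8, 1.0]
grip_width: 0.0853
gripper_force: 0.0
```

Request:
jog_arm --plan "0 0 0 0 0 0 255;0 0 0 0 0 0 255;0 0 0 0 0 0 255;0 0 0 0 0 0 255;0 0 0 0 0 0 255;0 0 0 0 0 0 255;0 0 0 0 0 0 255;0 0 0 0 0 0 255;0 0 0 0 0 0 255;0 0 0 0 0 0 255" --grip_force 70

```text
time_s: 4.27
position: [0.469, 0.0755, 0.1379]
tool_rot: [[-0.414, 0.91, 0.002], [0.91, 0.414, -0.0], [-0.001, 0.001, -1.0]]
ft_force: [0.6, -0.1, 6.1]
grip_width: 0.0214
gripper_force: 69.6
```

Request:
jog_arm --plan "0 0 0 0 0 -1 255;0 0 0 0 0 -2.5 255;0 0 0 0 0 -3 255;0 0 0 0 0 -3 255;0 0 6.75 0 0 -0.5 255;0 0 6.75 0 0 0 255;0 0 6.75 0 0 0 255;0 0 6.75 0 0 0 255;0 0 6.75 0 0 0 255;0 0 6.75 0 0 0 255"

```text
time_s: 5.1
position: [0.468, 0.0755, 0.2365]
tool_rot: [[0.282, 0.959, -0.002], [0.959, -0.282, 0.0], [-0.0, -0.002, -1.0]]
ft_force: [-0.3, 0.0, -3.7]
grip_width: 0.0212
gripper_force: 69.3
```

Request:
jog_arm --plan "0 0 0 -1.3 0.6 0 255;0 0 0 -2.5 1.1 0 255;0 0 0 -2.9 1.4 0 255;0 0 0 -2.9 1.4 0 255;0 0 0 -2.9 1.4 0 255;0 0 0 -2.9 1.4 0 255;0 0 0 -2.9 1.4 0 255;0 0 0 -2.9 1.2 0 255;0 0 0 -1.6 0.7 0 255;0 0 0 -1 0.3 0 255"

```text
time_s: 5.93
position: [0.5071, -0.1854, 0.2361]
tool_rot: [[0.279, 0.96, -0.002], [0.96, -0.279, 0.001], [0.0, -0.002, -1.0]]
ft_force: [0.1, 0.2, -5.1]
grip_width: 0.021
gripper_force: 69.3
```

Request:
jog_arm --plan "0 -2 0 0 0 0 255;0 -3 0 0 0 0 255;0 -2 0 0 0 0 255;0 0 0 0 0 0 255;0 0 0 0 0 0 255;0 0 0 0 0 0 255"

```text
time_s: 6.43
position: [0.5073, -0.1829, 0.2371]
tool_rot: [[0.274, 0.961, -0.034], [0.954, -0.276, -0.116], [-0.121, -0.001, -0.993]]
ft_force: [-0.5, 0.2, -3.4]
grip_width: 0.0212
gripper_force: 69.3
```

Run:
```python
from h import *
np.set_printoptions(precision=4,suppress=True)
s=env.observe(); p=np.array(s["position"]);R=np.array(s["tool_rot"])
rx=np.array([.961,-.277,0]);ry=np.array([.277,.961,0]);L=np.array([.585,-.21,.165])
outs=[]
for c in ("scene","top","wrist"):
    im=imaging.get_image(c); C=cloud(im)
    if c!="wrist":
        x,y,w,h=dict(scene=(130,120,240,180),top=(380,90,160,120))[c]
        outs.append(cv2.resize(im["pixels"][y:y+h,x:x+w],(400,300),interpolation=cv2.INTER_CUBIC))
    Q=(C-p)@np.stack([R[:,1],R[:,0],-R[:,2]],1) # hanger-like axes about TCP
    ok=im["depth"]>0
    m=ok&(abs(Q[...,2]+.010)<.005)&(Q[...,0]>-.045)&(Q[...,0]<.018)&(abs(Q[...,1])<.05)
    if m.sum()>50:
        P=Q[m]; k=np.linalg.lstsq(np.c_[P[:,:2],np.ones(len(P))],P[:,2],rcond=None)[0]
        print(c,"plate",m.sum(),"slopes deg",np.degrees(k[:2]),"z0",k[2],cv2.minAreaRect((P[:,:2]*1000).astype(np.float32)))
    D=C-L; s_=D@ry;t=D@rx;zz=D[...,2]+s_*np.tan(np.radians(7))
    m=ok&(abs(t)<.02)&(abs(zz)<.005)&(s_>-.08)&(s_<.29)
    if m.sum()>50: print(c,"bar t",m.sum(),np.percentile(t[m],[5,50,95]),np.polyfit(s_[m],t[m],1),"z",np.percentile(zz[m],[50,90]))
T=L+.043*(ry*.1219+np.array([0,0,.9925])); print("target rel tool",R.T@(T-p)*100,"cm"); save(np.hstack(outs),"c2")
```

```text
scene plate 546 slopes deg [-0.0852  0.2384] z0 -0.010431002620377388 ((-15.191317558288574, 20.054611206054688), (42.150390625, 57.78025436401367), 89.49452209472656)
scene bar t 725 [-0.0032  0.0002  0.0026] [-0.0003  0.    ] z [-0.0007  0.0012]
top plate 469 slopes deg [-0.619   0.0728] z0 -0.009786473066612249 ((-13.20263671875, -6.074367523193359), (84.57414245605469, 39.94224548339844), 78.10254669189453)
top bar t 397 [-0.0032 -0.0004  0.0029] [ 0.0014 -0.0006] z [-0.0004  0.0019]
wrist plate 8808 slopes deg [ 0.3654 -0.5772] z0 -0.010083628860074826 ((-14.889595031738281, 6.735307693481445), (67.50120544433594, 56.644290924072266), 89.80516815185547)
wrist bar t 3050 [-0.0034 -0.0012  0.0021] [ 0.0001 -0.001 ] z [-0.001  -0.0001]
target rel tool [0.426  8.2209 2.9048] cm
```

View pics/c2.png

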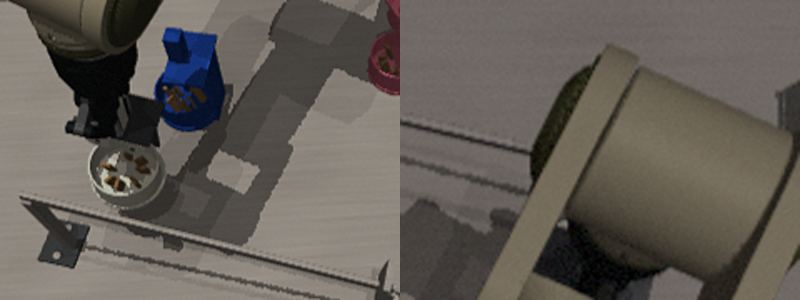

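The hanger sits straight in the grip, tilted 7° to match the bar, and the cup is on the robot side of the bar (scene crop, cup at (125,175), bar start at (20,195)). The bar line agrees within 1 mm. I'll drive the bar into the opening.

Request:
jog_arm --plan "0 0 0 0.4 0 0.9 255;0 0 0 0 0.7 0 255;0 0 0 0 1.5 0 255;0 0 0 0 1.5 0 255;0 0 0 0 1.5 0 255;0 0 0 0 1.5 0 255;0 0 0 0 1 0 255;0 0 0 0 0.5 0 255;0 0 0 0 0 0 255;0 0 0 0 0 0 255"

```text
time_s: 7.42
position: [0.5868, -0.2032, 0.2274]
tool_rot: [[0.275, 0.961, -0.035], [0.954, -0.277, -0.117], [-0.122, -0.001, -0.993]]
ft_force: [0.5, 0.0, -2.8]
grip_width: 0.0214
gripper_force: 69.4
```

Run:
```python
from h import *
np.set_printoptions(precision=4,suppress=True)
s=env.observe(); p=np.array(s["position"]);R=np.array(s["tool_rot"])
ry=np.array([.277,.961,0]);L=np.array([.585,-.21,.165])
T=L+.043*(ry*.1219+np.array([0,0,.9925])); print("target rel tool",R.T@(T-p)*100,"cm",s["ft_force"],np.degrees(np.arcsin(R[2,0])),R[2,1])
im=imaging.get_image("scene"); save(cv2.resize(im["pixels"][170:290,130:290],(640,480),interpolation=cv2.INTER_CUBIC),"c3")
```

```text
target rel tool [0.0571 0.014  1.9804] cm [ 0.4812  0.0096 -2.7928] -6.986386034018922 -0.0010186154440911784
```

View pics/c3.png

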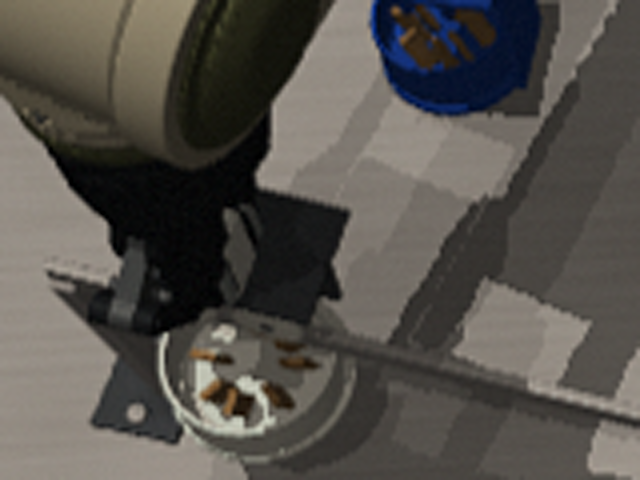

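The bar now passes over the cup and under the top plate (bar at (330,335), cup at (255,385)), with no contact force. I'll lower the hanger gently onto the bar.

Request:
jog_arm --plan "0 0 0 0 0 0.6 255;0 0 0 0 0 0.6 255;0 0 0 0 0 0.4 255;0 0 0 0 0 0.2 255;0 0 0 0 0 0 255;0 0 0 0 0 0 255"

```text
time_s: 7.97
position: [0.5863, -0.2054, 0.21]
tool_rot: [[0.275, 0.961, -0.034], [0.954, -0.277, -0.117], [-0.122, -0.0, -0.993]]
ft_force: [-0.3, 0.0, -4.0]
grip_width: 0.0213
gripper_force: 69.4
```

Request:
jog_arm --plan "0 0 0 0 0 0.1 255;0 0 0 0 0 0 255;0 0 0 0 0 0 255"

```text
time_s: 8.22
position: [0.5864, -0.2055, 0.2092]
tool_rot: [[0.275, 0.961, -0.034], [0.954, -0.277, -0.117], [-0.122, 0.0, -0.993]]
ft_force: [0.8, 0.2, -3.6]
grip_width: 0.0214
gripper_force: 69.4
```

Request:
jog_arm --plan "0 0 0 0 0 0.1 255;0 0 0 0 0 0 255;0 0 0 0 0 0 255"

```text
time_s: 8.47
position: [0.5863, -0.2056, 0.208]
tool_rot: [[0.275, 0.961, -0.034], [0.954, -0.277, -0.117], [-0.122, -0.0, -0.993]]
ft_force: [0.9, 0.7, -3.8]
grip_width: 0.0212
gripper_force: 69.4
```

Request:
jog_arm --plan "0 0 0 0 0 0.05 255;0 0 0 0 0 0 255;0 0 0 0 0 0 255"

```text
time_s: 8.72
position: [0.5863, -0.2057, 0.2075]
tool_rot: [[0.275, 0.961, -0.034], [0.954, -0.277, -0.117], [-0.122, -0.0, -0.993]]
ft_force: [-0.4, 0.1, -3.8]
grip_width: 0.0211
gripper_force: 69.4
```

Request:
jog_arm --plan "0 0 0 0 0 0.1 255;0 0 0 0 0 0 255;0 0 0 0 0 0 255"

```text
time_s: 8.97
position: [0.5864, -0.2058, 0.2073]
tool_rot: [[0.275, 0.961, -0.033], [0.954, -0.277, -0.118], [-0.122, 0.001, -0.993]]
ft_force: [-1.5, 1.7, 3.0]
grip_width: 0.0214
gripper_force: 70.2
```

Request:
jog_arm --plan "0 0 0 0 0 0.05 255;0 0 0 0 0 0 255;0 0 0 0 0 0 255"

```text
time_s: 9.22
position: [0.5864, -0.2058, 0.2072]
tool_rot: [[0.275, 0.961, -0.032], [0.954, -0.277, -0.118], [-0.122, 0.001, -0.992]]
ft_force: [-2.8, 2.8, 5.5]
grip_width: 0.0208
gripper_force: 70.9
```

The wheels touch at the predicted height, with the force changing from -4 to +5 N. I'll ease off a little and let go.

Request:
jog_arm --plan "0 0 0 0 0 -0.05 255;0 0 0 0 0 0 0;0 0 0 0 0 0 0;0 0 0 0 0 0 0;0 0 0 0 0 0 0;0 0 0 0 0 0 0;0 0 0 0 0 0 0"

```text
time_s: 9.8
position: [0.5863, -0.2058, 0.2065]
tool_rot: [[0.275, 0.961, -0.034], [0.954, -0.277, -0.117], [-0.122, -0.0, -0.993]]
ft_force: [0.2, -0.5, -0.2]
grip_width: 0.0854
gripper_force: 0.0
```

Run:
```python
from h import *
s=env.observe(); print(s["time_s"],s["grip_width"],s["ft_force"])
o=[]
im=imaging.get_image("scene"); o.append(cv2.resize(im["pixels"][160:310,130:380],(500,300)))
w=imaging.get_image("wrist"); o.append(cv2.resize(w["pixels"],(480,300))[:,180:480])
save(np.hstack(o),"c4")
```

```text
9.8 0.08541075718056014 [ 0.20538125 -0.46530291 -0.17692325]
```

View pics/c4.png

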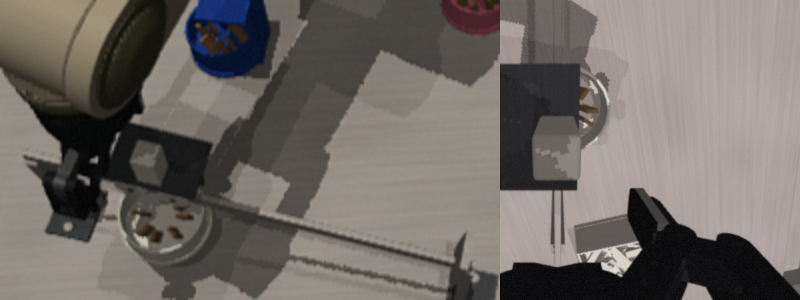

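The hanger has come free and is rolling: in the scene half the post at (150,155) has moved away from the fingers, which are fully open. I'll lift straight off and wait.

Request:
jog_arm --plan "0 0 0 0 0 -1.5 0;0 0 0 0 0 -3 0;0 0 0 0 0 -3 0;0 0 0 0 0 -3 0;0 0 0 -2 0 -2 0;0 0 0 0 0 0 0;0 0 0 0 0 0 0;0 0 0 0 0 0 0;0 0 0 0 0 0 0;0 0 0 0 0 0 0"

```text
time_s: 10.73
position: [0.5849, -0.2099, 0.3318]
tool_rot: [[0.274, 0.961, -0.036], [0.954, -0.276, -0.116], [-0.121, -0.002, -0.993]]
ft_force: [0.2, -0.9, 1.1]
grip_width: 0.0857
gripper_force: 0.0
```

Request:
jog_arm --plan "0 0 0 0 0 0 0;0 0 0 0 0 0 0;0 0 0 0 0 0 0;0 0 0 0 0 0 0;0 0 0 0 0 0 0;0 0 0 0 0 0 0;0 0 0 0 0 0 0;0 0 0 0 0 0 0;0 0 0 0 0 0 0;0 0 0 0 0 0 0"

```text
time_s: 11.57
position: [0.585, -0.2102, 0.3331]
tool_rot: [[0.275, 0.961, -0.034], [0.954, -0.277, -0.117], [-0.122, -0.0, -0.993]]
ft_force: [0.1, 0.1, -0.2]
grip_width: 0.0856
gripper_force: 0.0
```

Request:
jog_arm --plan "0 0 0 0 0 0 0;0 0 0 0 0 0 0;0 0 0 0 0 0 0;0 0 0 0 0 0 0;0 0 0 0 0 0 0;0 0 0 0 0 0 0;0 0 0 0 0 0 0;0 0 0 0 0 0 0;0 0 0 0 0 0 0;0 0 0 0 0 0 0"

```text
time_s: 12.4
position: [0.585, -0.2102, 0.3331]
tool_rot: [[0.275, 0.961, -0.034], [0.954, -0.277, -0.117], [-0.122, 0.0, -0.993]]
ft_force: [0.8, -0.0, 0.1]
grip_width: 0.085
gripper_force: 0.0
```

Request:
jog_arm --plan "0 0 0 0 0 0 0;0 0 0 0 0 0 0;0 0 0 0 0 0 0;0 0 0 0 0 0 0;0 0 0 0 0 0 0;0 0 0 0 0 0 0;0 0 0 0 0 0 0;0 0 0 0 0 0 0;0 0 0 0 0 0 0;0 0 0 0 0 0 0"

```text
time_s: 13.23
position: [0.585, -0.2103, 0.3331]
tool_rot: [[0.275, 0.961, -0.034], [0.954, -0.277, -0.117], [-0.122, 0.0, -0.993]]
ft_force: [-0.3, -0.3, 0.3]
grip_width: 0.0854
gripper_force: 0.0
```

Run:
```python
from h import *
np.set_printoptions(precision=4,suppress=True)
rx=np.array([.961,-.277,0]);ry=np.array([.277,.961,0]);L=np.array([.585,-.21,.165]);S=L+.3176*ry-np.array([0,0,.039])
o=[]
for k in range(4):
    im=imaging.get_image("scene" if k%2==0 else "top"); C=cloud(im)-S; s=C@ry;t=C@rx;z=C[...,2]
    m=(im["depth"]>0)&(s>-.3)&(s<.02)&(abs(t)<.06)&(z>.055)&(z<.11)
    print(k,"post rel stop s,t,z",m.sum(),np.median(np.stack([s,t,z],-1)[m],0) if m.any() else 0)
    if k==2: o.append(cv2.resize(im["pixels"][160:320,180:460],(525,300)))
print(env.observe()["time_s"]); save(o[0],"c5")
```

```text
0 post rel stop s,t,z 235 [-0.032   0.003   0.0856]
1 post rel stop s,t,z 204 [-0.0347 -0.0048  0.0862]
2 post rel stop s,t,z 236 [-0.0318  0.003   0.0856]
3 post rel stop s,t,z 202 [-0.0344 -0.0045  0.086 ]
13.4333
```

View pics/c5.png

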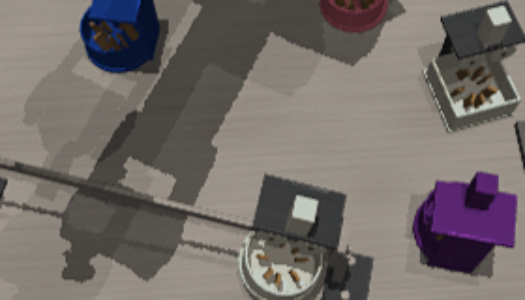

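The hanger is home at the stop plate. The post top is 32–34 mm before the stop, against about 31 mm expected, and it didn't move between frames. In the picture the post is at (305,210), against the stop at (340,260). I'll wait briefly and hand in.

Request:
jog_arm --plan "0 0 0 0 0 0 0;0 0 0 0 0 0 0;0 0 0 0 0 0 0;0 0 0 0 0 0 0;0 0 0 0 0 0 0;0 0 0 0 0 0 0;0 0 0 0 0 0 0;0 0 0 0 0 0 0;0 0 0 0 0 0 0;0 0 0 0 0 0 0"

```text
time_s: 14.27
position: [0.585, -0.2102, 0.3331]
tool_rot: [[0.275, 0.961, -0.034], [0.954, -0.277, -0.117], [-0.122, 0.0, -0.993]]
ft_force: [0.1, -0.2, -0.1]
grip_width: 0.0854
gripper_force: 0.0
```

```bash
python3 -c "
from rig import job; print(job.close_job())"
```

```text
the job is handed in; nothing more can be done
None
```

The cup hanger was let go near the bar's high end, rolled down by itself, and hangs at rest at the stop plate; the job was handed in at about 14 s with the robot touching nothing.

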